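# Change over the bench's fume extraction

## Robot

A 7-joint arm with a two-finger parallel gripper is mounted at the origin on the work surface. World frame = base frame: x ahead of the robot, y to its left, z up, the work surface at z = 0. Lengths are in m, angles in rad, forces in N, time in s.
With the tool pointing down it reaches from about 0.425 to 1.025 m from the base axis. Payload 9.4 kg.
Tool frame: the origin (TCP) lies midway between the tips of the shut fingers; the grasp point (between the pads) lies 19 mm behind it (bot.grip_depth is the distance from the TCP to the grasp point, in m); x points along the fingers, z is the direction in which the jaws open and shut, and the axes are right-handed (so a half turn about x gives the same grasp; the last joint's range is limited). The gripper opens to 85 mm and grips with 20 to 120 N. Pads are 22 mm wide; open, the fingers measure 114 mm over their backs; the gripper's body (76 mm by 85 mm) begins 54 mm behind the grasp point. The pads swing forward as they close: fully open they stand 13 mm farther back than shut.
Start: joints at [1.074, 0.599, -0.003, 1.599, 0.002, 0.943, -0.08], TCP at [0.295, -0.662, 0.231] pointing down, gripper open.
Joint ranges: [-2.57, 2.57], [-0.35, 1.97], [-1.29, 1.29], [0.11, 2.56], [-1.05, 4.19], [0.11, 1.86], [-2.63, 2.63]. Speed limits (rad/s): [2.22, 2.22, 3.01, 3.01, 3.14, 3.14, 3.14].

## Interface

Orientations are given as a unit quaternion [x, y, z, w].
In Python, from bench import bot gives the robot as it stands. The module is installed in compiled form; this text tells all that it offers.
- The arm moves only by the tool drive_tool, never from a script. Its argument "commands" is a list of rows, each an object of numbers: "jaw": the gripper command: -1 is fully open, 1 is shut, values between are in proportion; "dx", "dy", "dz": the shift along the world's x, y, z in mm; "turn": the turn about the world's z in rad. A call has 1 to 5 rows; each row is the pose to reach, as a shift and turn from the pose commanded when the call began; what a row does not reach only later rows make up. A row lasts 1/8 s, in which the tool goes at most 62.5 mm and 10.7 degrees, less where a joint would pass 70% of its speed; a pose out of reach is approached as far as the arm can. A call with a gripper value outside its range is refused whole. The fingers move at their own pace and stop on an object; "newtons" is the grip in N (left out, the last holds). Time passes only in rows, so rows that repeat a pose let the fingers close. It gives the time, the measured TCP pose, the force and the opening at its end, in the units of the state.
- bot.get_state(): the state, without advancing time (a new reading comes with each control period).
- bot.snapshot(name): name is "scene" or "top" or "wrist"; returns (picture, depth): 384x512x3 uint8, blue, green, red; 384x512 float32, m along the optical axis (not along the pixel's ray), 0 where there is no reading.
- bot.camera_model(name): a dict with "vfov" (degrees; the focal length in pixels is half the picture's height over the tangent of half this angle, whatever the lens; pixels are square), "cx", "cy" (the principal point, pixels), "R" (3x3) and "t" (3): a world point X has camera coordinates R X + t; the wrist camera has in their place "hand_eye" (4x4, takes a point from camera to tool coordinates, whose origin is the TCP and whose axes are the tool frame's). Camera axes: x right, y down, z forward; pixel columns grow to the right and rows downward; lengths in m; the calibration is good to about 2 mm. A picture is of the moment at which its call begins: read the wrist's pose just before it. camera_model takes no time and is no camera call.
- bot.hand_in(): hands the job in, once; it reports no verdict.
The state is a dict: "clock": time; "joint_positions": joint angles; "dq": joint speeds; "effort": joint torques, N m; "ee_pos": TCP position; "tool_rot": TCP orientation; "contact_force": force on the tool from outside, world axes, zero at the start; "moment": the same for the moment, N m; "opening": finger opening in m.
Only numpy, scipy, OpenCV 4.12 (cv2) and the standard library are available. Lean on these libraries where they do the work, as an engineer would, in place of code of your own. Each camera call takes 0.05 s, during which the arm holds its last target.

## Task

Change the welding bench's fume extraction over to the round port: with the fingertips, push the round port's sliding shutter fully open by its upright tab, and only after that push the square port's shutter fully shut, so that the fan always has one port to draw from. Only push the tabs, do not pinch them, and leave the hammer, the brush and the pipe offcut where they are.

Things in the scene. Friction and masses are not known exactly. Their poses are not given: they have to be found in the camera images.
- round_port: port with a round drum housing 156 mm in diameter (168 mm at its foot), grey, fixed on the bench. Origin: under the centre of its 86 mm round mouth, on the bench; z up; the shutter opens towards -x (roughly to the robot). Top 45 mm high. A track 123 mm wide runs out to x = -155 mm; guide rails at y = +-57.5 mm, x -155 to +50 mm, tops at z = 55 mm. Only the tab stands higher than 58 mm.
- box_port: port with a square housing 156 x 156 mm (170 mm at its foot), grey, fixed on the bench. Origin: under the centre of its 86 mm round mouth, on the bench; z up; the shutter opens towards -x (roughly to the robot). Top 45 mm high. A track 123 mm wide runs out to x = -155 mm; guide rails at y = +-57.5 mm, x -155 to +50 mm, tops at z = 55 mm. Only the tab stands higher than 58 mm.
- round_shutter (a joint): how far the round port's shutter is open: 0 = shut, 0.095 m = fully open, a hard stop at each end; about 2.5 N of friction, stays where left. The shutter is a flat plate 104 x 104 x 4 mm, top at z = 50.5 mm, its centre 44 mm to +x of the tab. Starts shut or open by up to 12 mm.
- box_shutter (a joint): how far the square port's shutter is open: 0 = shut, 0.095 m = fully open, a hard stop at each end; about 2.5 N of friction, stays where left. The shutter is a flat plate 104 x 104 x 4 mm, top at z = 50.5 mm, its centre 44 mm to +x of the tab. Starts most of the way to fully open (65 to 95 mm).
- round_tab (a point): middle of the top edge of the round port's tab, 86.5 mm above the bench; axes as the port's. The tab is an aluminium plate 6 mm thick (x), 70 mm wide (y), rising 36 mm from the flat shutter it moves with, both faces free. In the port's frame it is at x = -44 mm when shut, -139 mm when fully open.
- box_tab (a point): middle of the top edge of the square port's tab, 86.5 mm above the bench; axes as the port's. The tab is an aluminium plate 6 mm thick (x), 70 mm wide (y), rising 36 mm from the flat shutter it moves with, both faces free. In the port's frame it is at x = -44 mm when shut, -139 mm when fully open.
- hammer: loose hammer, 260 mm long, lying to the left of the ports; leave it. Origin near its middle, x along the handle towards the head.
- brush: loose wire brush with a wooden back, 220 mm long, 30 mm high, lying bristles up to the right of the ports; leave it. Origin near its middle, x along it.
- collar: loose steel pipe offcut, 64 mm across, 50 mm high, standing on the bench between the two ports at their far side; leave it. Origin: centre of its underside.

How it is judged:
On the way, in this order (a step that is already met when the one before it is completed fails the run):
1. the round port's shutter is fully open while the square port is not yet shut (value of joint round_shutter above 0.088 m), for 0.2 s.
2. then the square port's shutter is fully shut (value of joint box_shutter below 0.007 m), for 0.2 s.
At the end, for the whole second after the job is handed in: the round port's shutter is open to its stop (within 7 mm of 95 mm), the square port's shutter is shut to its stop (within 7 mm), both at rest (value of joint round_shutter above 0.088 m and value of joint box_shutter below 0.007 m and velocity of joint round_shutter between -0.01 and 0.01 m/s and velocity of joint box_shutter between -0.01 and 0.01 m/s); the robot touches nothing.
It fails at once if the square port was being shut before the round port was open (value of joint box_shutter below 0.055 m and value of joint round_shutter below 0.08 m).
It fails at once if a shutter's tab was taken between the fingers instead of pushed ((x of the grasp point in the frame of round_tab between -0.005 and 0.005 m and y of the grasp point in the frame of round_tab between -0.045 and 0.045 m and z of the grasp point in the frame of round_tab below 0.015 m and contact force between the fingers and round_shutter above 1 N) or (x of the grasp point in the frame of box_tab between -0.005 and 0.005 m and y of the grasp point in the frame of box_tab between -0.045 and 0.045 m and z of the grasp point in the frame of box_tab below 0.015 m and contact force between the fingers and box_shutter above 1 N)).
It fails at once if a loose bystander (hammer, brush, pipe offcut) was moved by more than 20 mm (distance of any of hammer, brush, collar from where it was at the start of the episode above 0.02 m).
It also fails if it takes over 46 s, if anything falls off the work surface, if the arm or the gripper's body presses on something with over 40 N, if the wrist force passes 120 N, or if a joint passes its speed limit or range.

## Working session

There is one attempt and no reset: what is moved stays moved. The work goes in short steps, Python scripts to look and compute and a tool call to move; the robot and the scene stay as the last step left them, time stands still between calls to the robot, and variables do not carry over. Pictures are saved under pics/ and viewed, and the job is handed in when it is done.

Besides the shell and the picture viewer there is one more tool, called after ">>>" in YAML: its name, and indented under it one key for each argument. drive_tool: Moves the arm, as the interface text tells. Its arguments: {"type":"object","properties":{"commands":{"type":"array"},"newtons":{"type":"number"}},"required":["commands"]}

```bash
mkdir -p pics
python3 - <<'E'
from bench import bot
import cv2,numpy as np
s=bot.get_state();print({k:np.round(v,3).tolist() for k,v in s.items()},bot.grip_depth)
for n in("scene","top"):
    p,d=bot.snapshot(n);cv2.imwrite(f"pics/{n}0.png",p);np.save(f"{n}0.npy",d)
    m=bot.camera_model(n);print(n,m)
E
```

```text
{'clock': 0.0, 'joint_positions': [1.074, 0.6, -0.003, 1.6, 0.002, 0.943, -0.08], 'dq': [0.001, 0.0, 0.001, 0.0, 0.001, 0.001, 0.002], 'effort': [-0.0, -77.646, 1.565, -25.801, 0.012, 0.009, -0.0], 'ee_pos': [0.295, -0.662, 0.23], 'tool_rot': [0.385, 0.594, -0.385, 0.593], 'contact_force': [-0.542, 0.3, 0.136], 'moment': [0.015, 0.005, 0.02], 'opening': 0.085} 0.0187
scene {'vfov': 46.14954982112829, 'cx': 260.5745935219244, 'cy': 193.73572723448692, 'R': array([[ 0.88638678,  0.46270961, -0.01477469],
       [ 0.34443515, -0.68046736, -0.64678327],
       [-0.30932653,  0.56821121, -0.76253073]]), 't': array([-0.56227643, -0.17124445,  1.61789758])}
top {'vfov': 56.6179565715335, 'cx': 250.80250004690328, 'cy': 191.81110809561014, 'R': array([[ 1.57786588e-02, -9.99874760e-01,  1.22432324e-03],
       [-9.91087703e-01, -1.58019555e-02, -1.32270418e-01],
       [ 1.32273199e-01,  8.73638086e-04, -9.91212912e-01]]), 't': array([0.00376582, 0.64917088, 1.25669838])}
```

View pics/scene0.png

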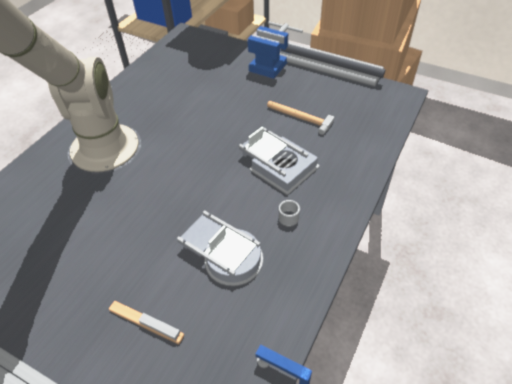

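View pics/top0.png

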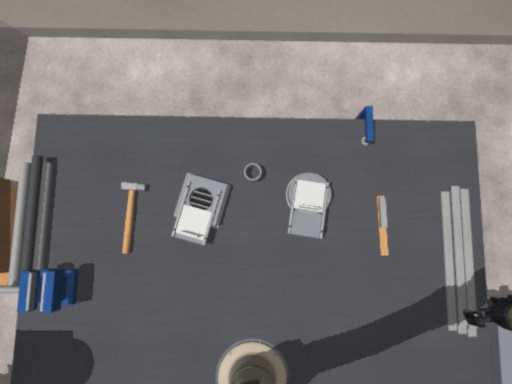

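```bash
cat > h.py <<'E'
import numpy as np
from bench import bot
def cloud(n,d):
    m=bot.camera_model(n);h,w=d.shape
    f=h/2/np.tan(np.radians(m['vfov']/2))
    v,u=np.mgrid[:h,:w]
    P=np.stack([(u-m['cx'])/f*d,(v-m['cy'])/f*d,d],-1)
    X=(P-m['t'])@m['R']
    X[d<=0]=np.nan
    return X
E
python3 - <<'E'
from h import *
import cv2
for n in("top","scene"):
    X=cloud(n,np.load(n+"0.npy"))
    z=X[...,2]
    m=((z>.066)&(z<.1)&(X[...,0]>.3)).astype(np.uint8)
    k,l,st,c=cv2.connectedComponentsWithStats(m)
    for i in range(1,k):
        if st[i,4]>15:
            q=X[l==i];print(n,st[i],q.min(0).round(3),q.max(0).round(3),np.median(q,0).round(3))
    v=(z*1500).clip(0,255);v[np.isnan(v)]=0
    cv2.imwrite(f"pics/{n}z.png",cv2.applyColorMap(v.astype(np.uint8),cv2.COLORMAP_JET))
E
```

```text
top [ 20 155  20 116 646] [0.359 0.784 0.066] [0.768 0.812 0.076] [0.561 0.799 0.069]
top [299 204  21   5  48] [ 0.59  -0.227  0.069] [ 0.602 -0.157  0.094] [ 0.596 -0.189  0.087]
top [178 230  21   7  40] [0.486 0.197 0.068] [0.506 0.265 0.095] [0.495 0.229 0.087]
top [ 31 269  12  21  84] [0.3   0.714 0.071] [0.366 0.757 0.1  ] [0.33  0.729 0.096]
top [ 60 270   4  20  39] [0.301 0.649 0.083] [0.364 0.654 0.1  ] [0.334 0.651 0.094]
scene [331   0  76  14 425] [0.372 1.219 0.066] [0.7  1.38 0.1 ] [0.579 1.241 0.081]
scene [289  27  14   6  26] [0.324 0.859 0.09 ] [0.381 0.877 0.1  ] [0.351 0.868 0.097]
scene [280  42   8   8  33] [0.344 0.721 0.079] [0.368 0.76  0.1  ] [0.361 0.733 0.091]
scene [262  52  18   8  81] [0.301 0.644 0.067] [0.368 0.682 0.1  ] [0.335 0.652 0.09 ]
scene [248 127  15  15  81] [0.485 0.194 0.067] [0.507 0.263 0.087] [0.497 0.225 0.078]
scene [209 225  17  22 113] [ 0.591 -0.229  0.066] [ 0.605 -0.157  0.089] [ 0.599 -0.196  0.08 ]
```

The scene picture shows the round port at about (225,245) with its tab at (215,238), and the box port at about (285,160) with its tab at (255,133). In the top picture the round tab is at (309,206) and the box tab at (188,233). Next I'll fit the port axes from the rails and tabs.

Run:
```python
from h import *
import cv2
T={n:cloud(n,np.load(n+"0.npy")) for n in("top","scene")}
for name,c in(("round",(.6,-.192)),("box",(.496,.23))):
    A=[]
    for n,X in T.items():
        z=X[...,2];r=np.hypot(X[...,0]-c[0],X[...,1]-c[1])
        q=X[(z>.07)&(z<.1)&(r<.06)][:,:2]
        R=cv2.minAreaRect(q.astype(np.float32)*1000)
        mu=q.mean(0);w,V=np.linalg.eigh(np.cov((q-mu).T));nrm=V[:,0]*np.sign(V[0,0])
        e=(q-mu)@V[:,1]; print(name,n,"tab ctr",mu.round(4),"mid",(mu+V[:,1]*(e.min()+e.max())/2).round(4),"yaw",np.degrees(np.arctan2(nrm[1],nrm[0])).round(1),"thick",np.ptp((q-mu)@nrm).round(4),"wid",np.ptp(e).round(4),len(q))
        # rails+body
        for lo,hi in((.03,.066),):
            b=X[(z>lo)&(z<hi)&(r<.26)&(np.abs(X[...,1]-c[1])<.15)&(np.abs(X[...,0]-c[0]-.05)<.2)][:,:2]
            A.append(b)
    b=np.vstack(A)
    # brute yaw: y extents of track region (local x<-.09)
    best=[]
    for yaw in np.arange(-40,41,1.):
        a=np.radians(yaw);ex=np.array([np.cos(a),np.sin(a)]);ey=np.array([-ex[1],ex[0]])
        l=(A[0]-c)@np.c_[ex,ey]; m=(l[:,0]<.02)
        if m.sum()<10: continue
        lo,hi=np.percentile(l[m,1],[1,99]); best.append((hi-lo,yaw,lo,hi,l[:,0].min(),l[:,0].max()))
    for t in sorted(best)[:4]:print(np.round(t,4))
p=cv2.imread("pics/top0.png");cv2.imwrite("pics/topc.png",cv2.resize(p[150:260,110:350],None,fx=3.3,fy=3.3,interpolation=cv2.INTER_CUBIC))
```

```text
round top tab ctr [ 0.595  -0.1905] mid [ 0.5948 -0.1918] yaw -7.3 thick 0.0067 wid 0.0709 47
round scene tab ctr [ 0.5986 -0.1946] mid [ 0.5988 -0.1932] yaw -7.8 thick 0.009 wid 0.0723 99
[ 0.123  -7.     -0.06    0.063  -0.1067  0.1264]
[ 0.1233 -8.     -0.061   0.0622 -0.1063  0.1263]
[ 0.1239 -6.     -0.0599  0.064  -0.1074  0.1265]
[ 0.1246 -9.     -0.0622  0.0623 -0.1072  0.1262]
box top tab ctr [0.4945 0.2296] mid [0.4949 0.2313] yaw -14.9 thick 0.0062 wid 0.0684 38
box scene tab ctr [0.4966 0.2268] mid [0.4969 0.2279] yaw -14.7 thick 0.0097 wid 0.0713 69
[  0.121  -18.      -0.0605   0.0605  -0.0275   0.2099]
[  0.1212 -14.      -0.0603   0.0609  -0.0256   0.2084]
[  0.1213 -17.      -0.0604   0.0609  -0.0265   0.2091]
[  0.1213 -15.      -0.0603   0.061   -0.0253   0.2078]
```

View pics/topc.png

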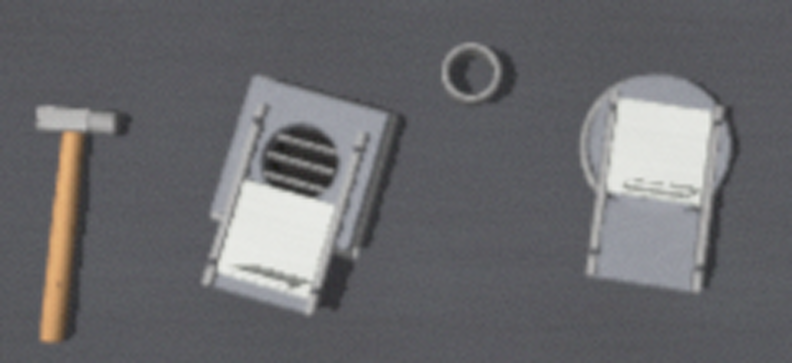

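Run:
```python
from h import *
from scipy.spatial.transform import Rotation as R
s=bot.get_state();M=R.from_quat(s['tool_rot']).as_matrix();print(M.round(3));print("jaw yaw",np.degrees(np.arctan2(M[1,2],M[0,2])))
c=np.radians
for n,t,y,trk in(("round",(.596,-.192),-7.4,-.1067),("box",(.496,.2295),-15,-.026)):
    ex=np.array([np.cos(c(y)),np.sin(c(y))]);t=np.array(t);o=t-ex*(-.155-trk);print(n,"origin",o.round(4),"opening",-(-.155-trk)-.044, "tab shut",(o-.044*ex).round(4),"tab open",(o-.139*ex).round(4),"ex",ex.round(3))
    print("start +x 40mm",(t+.04*ex).round(4),"-x 40",(t-.04*ex).round(4))
```

```text
[[-0.001  0.913  0.408]
 [ 0.001  0.408 -0.913]
 [-1.    -0.    -0.001]]
jaw yaw -65.9406806603426
round origin [ 0.6439 -0.1982] opening 0.004299999999999998 tab shut [ 0.6003 -0.1926] tab open [ 0.5061 -0.1803] ex [ 0.992 -0.129]
start +x 40mm [ 0.6357 -0.1972] -x 40 [ 0.5563 -0.1868]
box origin [0.6206 0.1961] opening 0.085 tab shut [0.5781 0.2075] tab open [0.4863 0.2321] ex [ 0.966 -0.259]
start +x 40mm [0.5346 0.2191] -x 40 [0.4574 0.2399]
```

>>> drive_tool:
  commands:
    - {"jaw":1,"dx":34,"dy":46,"dz":0,"turn":-0.11}
    - {"jaw":1,"dx":69,"dy":93,"dz":0,"turn":-0.22}
    - {"jaw":1,"dx":103,"dy":139,"dz":0,"turn":-0.33}
    - {"jaw":1,"dx":138,"dy":186,"dz":0,"turn":-0.44}
    - {"jaw":1,"dx":172,"dy":232,"dz":0,"turn":-0.55}
  newtons: 40

```text
clock: 0.72
ee_pos: [0.4684, -0.4283, 0.231]
tool_rot: [-0.532, -0.466, 0.532, -0.465]
contact_force: [1.6, -0.1, 1.1]
opening: 0.0003
```

>>> drive_tool:
  commands:
    - {"jaw":1,"dx":34,"dy":46,"dz":0,"turn":0}
    - {"jaw":1,"dx":69,"dy":93,"dz":0,"turn":0}
    - {"jaw":1,"dx":103,"dy":139,"dz":0,"turn":0}
    - {"jaw":1,"dx":138,"dy":186,"dz":0,"turn":0}
    - {"jaw":1,"dx":172,"dy":232,"dz":0,"turn":0}

```text
clock: 1.35
ee_pos: [0.6403, -0.1963, 0.231]
tool_rot: [-0.531, -0.467, 0.532, -0.466]
contact_force: [0.3, -0.3, -0.4]
opening: -0.0
```

>>> drive_tool:
  commands:
    - {"jaw":1,"dx":0,"dy":0,"dz":-50,"turn":0}
    - {"jaw":1,"dx":0,"dy":0,"dz":-100,"turn":0}
    - {"jaw":1,"dx":0,"dy":0,"dz":-130,"turn":0}
    - {"jaw":1,"dx":0,"dy":0,"dz":-150,"turn":0}
    - {"jaw":1,"dx":0,"dy":0,"dz":-163,"turn":0}

```text
clock: 1.98
ee_pos: [0.6394, -0.1981, 0.0674]
tool_rot: [-0.531, -0.467, 0.532, -0.466]
contact_force: [-0.0, -0.5, 0.1]
opening: 0.0
```

Run:
```python
from h import *
import cv2
print(bot.get_state()['contact_force'],bot.get_state()['ee_pos'])
p,d=bot.snapshot("scene");cv2.imwrite("pics/s1.png",cv2.resize(p[150:300,130:330],None,fx=3.5,fy=3.5))
```

```text
[-0.04059001 -0.46603365  0.09042959] [ 0.63943045 -0.19808178  0.06741189]
```

View pics/s1.png

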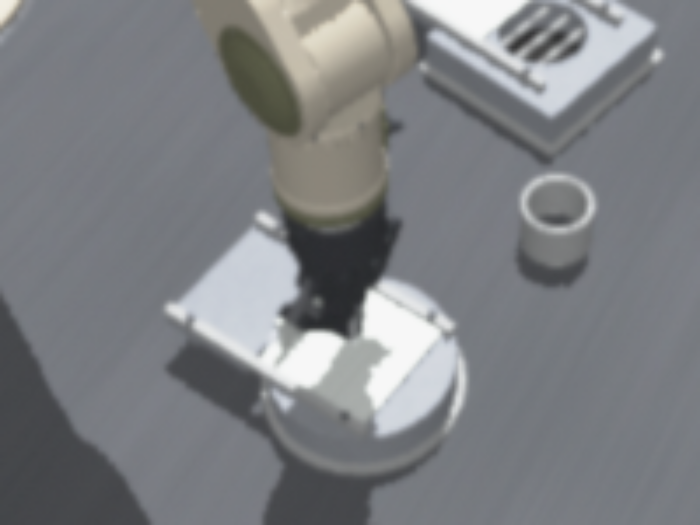

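>>> drive_tool:
  commands:
    - {"jaw":1,"dx":-20,"dy":3,"dz":0,"turn":0}
    - {"jaw":1,"dx":-36,"dy":5,"dz":0,"turn":0}
    - {"jaw":1,"dx":-52,"dy":7,"dz":0,"turn":0}
    - {"jaw":1,"dx":-68,"dy":9,"dz":0,"turn":0}
    - {"jaw":1,"dx":-84,"dy":11,"dz":0,"turn":0}

```text
clock: 2.65
ee_pos: [0.5556, -0.1869, 0.069]
tool_rot: [0.532, 0.466, -0.531, 0.467]
contact_force: [4.4, 1.2, 3.3]
opening: 0.0001
```

>>> drive_tool:
  commands:
    - {"jaw":1,"dx":-8,"dy":1,"dz":0,"turn":0}
    - {"jaw":1,"dx":-16,"dy":2,"dz":0,"turn":0}
    - {"jaw":1,"dx":-24,"dy":3,"dz":0,"turn":0}
    - {"jaw":1,"dx":-30,"dy":4,"dz":0,"turn":0}
    - {"jaw":1,"dx":-30,"dy":4,"dz":0,"turn":0}

```text
clock: 3.28
ee_pos: [0.525, -0.1832, 0.0682]
tool_rot: [-0.531, -0.466, 0.532, -0.466]
contact_force: [2.5, -0.2, 1.9]
opening: -0.0003
```

Run:
```python
from h import *
import cv2
print(bot.get_state()['contact_force'],bot.get_state()['ee_pos'])
p,d=bot.snapshot("top");np.save("t2.npy",d);cv2.imwrite("pics/t2.png",cv2.resize(p[150:260,110:350],None,fx=3.3,fy=3.3,interpolation=cv2.INTER_CUBIC))
p,d=bot.snapshot("scene");cv2.imwrite("pics/s2.png",cv2.resize(p[150:300,130:330],None,fx=3.5,fy=3.5))
```

```text
[ 2.46397323 -0.20057421  1.88040277] [ 0.52495963 -0.18318722  0.06820413]
```

View pics/s2.png

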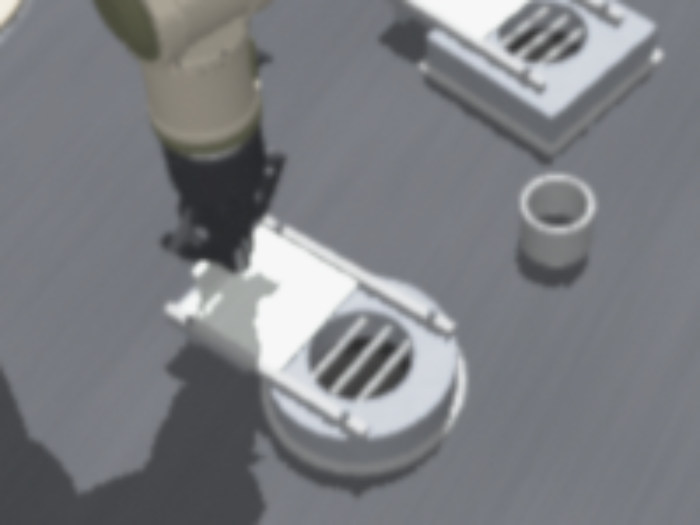

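View pics/t2.png

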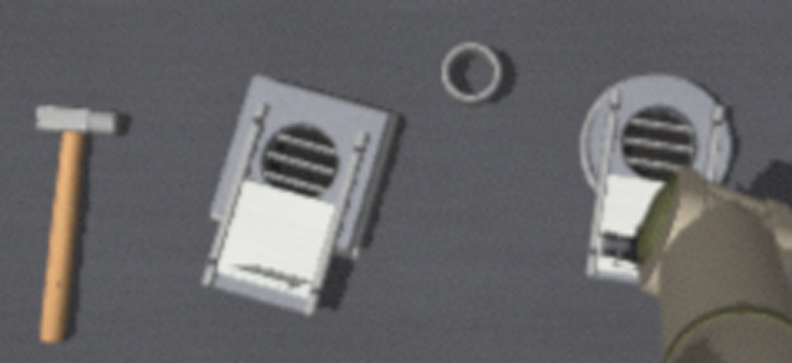

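The round shutter is nearly open: its mouth is clear at (360,355) in the scene crop, and the force is still only the sliding friction. I'll push on until it meets the stop.

>>> drive_tool:
  commands:
    - {"jaw":1,"dx":-3,"dy":0,"dz":0,"turn":0}
    - {"jaw":1,"dx":-5,"dy":1,"dz":0,"turn":0}
    - {"jaw":1,"dx":-5,"dy":1,"dz":0,"turn":0}

```text
clock: 3.75
ee_pos: [0.5249, -0.1831, 0.0684]
tool_rot: [0.533, 0.464, -0.53, 0.469]
contact_force: [13.6, -3.0, -10.4]
opening: 0.0005
```

>>> drive_tool:
  commands:
    - {"jaw":1,"dx":15,"dy":-2,"dz":0,"turn":0}
    - {"jaw":1,"dx":30,"dy":-4,"dz":5,"turn":0}
    - {"jaw":1,"dx":30,"dy":-4,"dz":50,"turn":0}
    - {"jaw":1,"dx":30,"dy":-4,"dz":100,"turn":0}
    - {"jaw":1,"dx":20,"dy":40,"dz":130,"turn":-0.13}

```text
clock: 4.38
ee_pos: [0.5414, -0.145, 0.2008]
tool_rot: [0.563, 0.428, -0.562, 0.43]
contact_force: [1.2, 1.1, -0.3]
opening: 0.0004
```

>>> drive_tool:
  commands:
    - {"jaw":1,"dx":-15,"dy":60,"dz":0,"turn":0}
    - {"jaw":1,"dx":-30,"dy":120,"dz":0,"turn":0}
    - {"jaw":1,"dx":-50,"dy":178,"dz":0,"turn":0}
    - {"jaw":1,"dx":-70,"dy":236,"dz":0,"turn":0}
    - {"jaw":1,"dx":-85,"dy":290,"dz":0,"turn":0}

```text
clock: 5.0
ee_pos: [0.4544, 0.1499, 0.1986]
tool_rot: [-0.56, -0.431, 0.561, -0.431]
contact_force: [-0.1, 0.8, -0.0]
opening: 0.0
```

Run:
```python
from h import *
import cv2
s=bot.get_state();print(s['contact_force'],s['ee_pos'])
for n in("top","scene"):
    p,d=bot.snapshot(n);X=cloud(n,d);cv2.imwrite(f"pics/{n}3.png",p)
    z=X[...,2]
    for nm,c,o,y in(("round",(.51,-.18),(.6439,-.1982),-7.4),("box",(.496,.23),(.6206,.1961),-15)):
        a=np.radians(y);ex=np.array([np.cos(a),np.sin(a)])
        m=(z>.07)&(z<.095)&(np.hypot(X[...,0]-c[0],X[...,1]-c[1])<.05)
        if m.sum():
            q=X[m][:,:2];print(n,nm,m.sum(),q.mean(0).round(4),"opening",(-(q-o)@ex-.044).mean().round(4))
```

```text
[-0.10092319  0.75932314 -0.04422691] [0.45436789 0.14987433 0.1986325 ]
top round 38 [ 0.5106 -0.1775] opening 0.0909
top box 3 [0.5031 0.2622] opening 0.0866
scene round 101 [ 0.5136 -0.184 ] opening 0.0871
scene box 66 [0.4962 0.2255] opening 0.0838
```

View pics/top3.png

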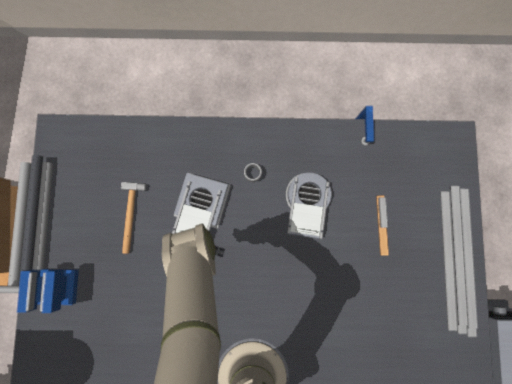

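Run:
```python
from h import *
import cv2
print(bot.camera_model("wrist"))
p,d=bot.snapshot("wrist");cv2.imwrite("pics/w3.png",p)
p=cv2.imread("pics/top3.png");cv2.imwrite("pics/t3c.png",cv2.resize(p[160:250,270:350],None,fx=6,fy=6,interpolation=cv2.INTER_CUBIC))
```

```text
{'vfov': 70.43646893290922, 'cx': 259.3817544894095, 'cy': 194.9952751272607, 'hand_eye': array([[-6.21498003e-04, -3.06698521e-01,  9.51806509e-01,
        -1.42872370e-01],
       [ 2.09191780e-04, -9.51806712e-01, -3.06698449e-01,
         7.90266888e-02],
       [ 9.99999785e-01,  8.49762408e-06,  6.55704781e-04,
        -2.63872934e-04],
       [ 0.00000000e+00,  0.00000000e+00,  0.00000000e+00,
         1.00000000e+00]])}
```

View pics/w3.png

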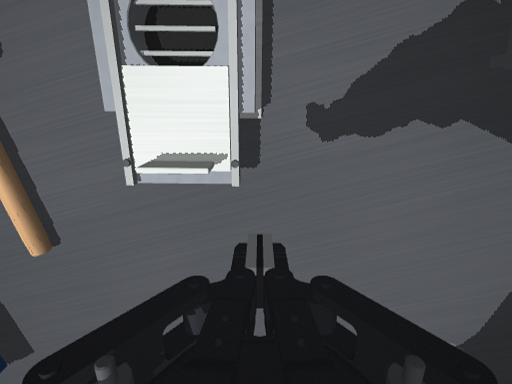

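View pics/t3c.png

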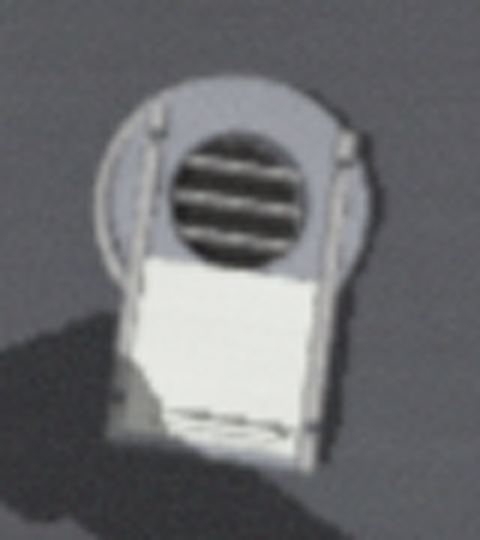

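Run:
```python
from h import *
import cv2
from scipy.ndimage import map_coordinates
m=bot.camera_model("top");f=192/np.tan(np.radians(m['vfov']/2))
def prof(img,o,ex,z,off=0):
    g=cv2.cvtColor(img,cv2.COLOR_BGR2GRAY).astype(float)
    s=np.arange(-.17,.09,.002);ey=np.array([-ex[1],ex[0]])
    W=np.array([[*(o+a*ex+off*ey),z] for a in s])
    C=W@m['R'].T+m['t'];u=f*C[:,0]/C[:,2]+m['cx'];v=f*C[:,1]/C[:,2]+m['cy']
    return s,map_coordinates(g,[v,u],order=1)
i0=cv2.imread("pics/top0.png");i3=cv2.imread("pics/top3.png")
for nm,img,o,y in(("round before",i0,(.6439,-.1982),-7.4),("round after",i3,(.6439,-.1982),-7.4),("box",i0,(.6206,.1961),-15)):
    a=np.radians(y);ex=np.array([np.cos(a),np.sin(a)])
    for off in (0,-.046):
        s,g=prof(img,np.array(o),ex,.0505,off);print(nm,off,[(int(round(x*1000)),int(k)) for x,k in zip(s,g)][::1])
```

```text
round before 0 [(-170, 88), (-168, 89), (-166, 89), (-164, 90), (-162, 89), (-160, 88), (-158, 91), (-156, 96), (-154, 106), (-152, 120), (-150, 139), (-148, 147), (-146, 152), (-144, 152), (-142, 151), (-140, 150), (-138, 150), (-136, 150), (-134, 151), (-132, 151), (-130, 151), (-128, 152), (-126, 152), (-124, 152), (-122, 152), (-120, 151), (-118, 150), (-116, 150), (-114, 151), (-112, 151), (-110, 150), (-108, 151), (-106, 151), (-104, 152), (-102, 152), (-100, 151), (-98, 151), (-96, 152), (-94, 153), (-92, 154), (-90, 153), (-88, 153), (-86, 151), (-84, 151), (-82, 152), (-80, 153), (-78, 153), (-76, 154), (-74, 154), (-72, 156), (-70, 158), (-68, 160), (-66, 161), (-64, 161), (-62, 165), (-60, 172), (-58, 181), (-56, 193), (-54, 190), (-52, 183), (-50, 179), (-48, 178), (-46, 197), (-44, 207), (-42, 195), (-40, 197), (-38, 215), (-36, 223), (-34, 224), (-32, 225), (-30, 225), (-28, 226), (-26, 227), (-24, 227), (-22, 228), (-20, 228), (-18, 227), (-16, 226), (-14, 226), (-12, 226), (-10, 226), (-8, 225), (-6, 225), (-4, 225), (-2, 225), (0, 225), (2, 225), (4, 225), (6, 225), 
[... 7400 characters left out ...]
1), (-36, 203), (-34, 181), (-32, 171), (-30, 163), (-28, 163), (-26, 162), (-24, 162), (-22, 161), (-20, 159), (-18, 158), (-16, 157), (-14, 155), (-12, 153), (-10, 151), (-8, 151), (-6, 150), (-4, 147), (-2, 145), (0, 144), (2, 144), (4, 147), (6, 150), (8, 149), (10, 149), (12, 150), (14, 152), (16, 155), (18, 157), (20, 158), (22, 159), (24, 159), (26, 159), (28, 159), (30, 160), (32, 159), (34, 158), (36, 159), (38, 160), (40, 160), (42, 161), (44, 159), (46, 158), (48, 158), (50, 159), (52, 160), (54, 159), (56, 158), (58, 157), (60, 157), (62, 157), (64, 158), (66, 158), (68, 158), (70, 158), (72, 157), (74, 149), (76, 137), (78, 115), (80, 93), (82, 88), (84, 85), (86, 87), (88, 88)]
```

The round shutter's plate edge lies at about -43 mm in the port frame, and the mouth is a full circle. With the 14 N reaction and no further motion, it is at its stop. Next is the square port: its tab is at (0.496, 0.2295), so I go behind it.

>>> drive_tool:
  commands:
    - {"jaw":1,"dx":-1,"dy":45,"dz":0,"turn":0}
    - {"jaw":1,"dx":-3,"dy":90,"dz":0,"turn":0}
    - {"jaw":1,"dx":-4,"dy":91,"dz":-50,"turn":0}
    - {"jaw":1,"dx":-4,"dy":91,"dz":-95,"turn":0}
    - {"jaw":1,"dx":-4,"dy":91,"dz":-132,"turn":0}

```text
clock: 5.78
ee_pos: [0.452, 0.2375, 0.0649]
tool_rot: [-0.561, -0.43, 0.561, -0.431]
contact_force: [0.3, 0.2, -0.0]
opening: -0.0001
```

>>> drive_tool:
  commands:
    - {"jaw":1,"dx":12,"dy":-3,"dz":0,"turn":0}
    - {"jaw":1,"dx":27,"dy":-7,"dz":0,"turn":0}
    - {"jaw":1,"dx":42,"dy":-11,"dz":0,"turn":0}
    - {"jaw":1,"dx":57,"dy":-15,"dz":0,"turn":0}
    - {"jaw":1,"dx":72,"dy":-19,"dz":0,"turn":0}

```text
clock: 6.4
ee_pos: [0.5246, 0.2196, 0.0671]
tool_rot: [0.561, 0.431, -0.56, 0.431]
contact_force: [-4.1, -0.6, 2.8]
opening: -0.0002
```

>>> drive_tool:
  commands:
    - {"jaw":1,"dx":10,"dy":-3,"dz":0,"turn":0}
    - {"jaw":1,"dx":20,"dy":-5,"dz":0,"turn":0}
    - {"jaw":1,"dx":28,"dy":-7,"dz":0,"turn":0}
    - {"jaw":1,"dx":32,"dy":-8,"dz":0,"turn":0}

```text
clock: 6.9
ee_pos: [0.5559, 0.2117, 0.0661]
tool_rot: [-0.561, -0.431, 0.561, -0.431]
contact_force: [-2.5, 0.7, 1.4]
opening: -0.0003
```

>>> drive_tool:
  commands:
    - {"jaw":1,"dx":3,"dy":-1,"dz":0,"turn":0}
    - {"jaw":1,"dx":6,"dy":-2,"dz":0,"turn":0}
    - {"jaw":1,"dx":6,"dy":-2,"dz":0,"turn":0}

```text
clock: 7.28
ee_pos: [0.5619, 0.2101, 0.0662]
tool_rot: [0.561, 0.431, -0.56, 0.431]
contact_force: [-0.7, 0.9, -0.7]
opening: 0.0001
```

>>> drive_tool:
  commands:
    - {"jaw":1,"dx":3,"dy":-1,"dz":0,"turn":0}
    - {"jaw":1,"dx":5,"dy":-1,"dz":0,"turn":0}
    - {"jaw":1,"dx":5,"dy":-1,"dz":0,"turn":0}

```text
clock: 7.65
ee_pos: [0.565, 0.2092, 0.0662]
tool_rot: [-0.56, -0.432, 0.561, -0.431]
contact_force: [-6.3, 1.4, 3.1]
opening: 0.0003
```

>>> drive_tool:
  commands:
    - {"jaw":1,"dx":4,"dy":-1,"dz":0,"turn":0}
    - {"jaw":1,"dx":4,"dy":-1,"dz":0,"turn":0}

```text
clock: 7.9
ee_pos: [0.5651, 0.2092, 0.0662]
tool_rot: [-0.557, -0.434, 0.563, -0.43]
contact_force: [-18.5, 4.4, 12.2]
opening: 0.0001
```

The arm is at the stop: 18 N and no motion. I'll back off, rise and check.

>>> drive_tool:
  commands:
    - {"jaw":1,"dx":-15,"dy":4,"dz":0,"turn":0}
    - {"jaw":1,"dx":-35,"dy":9,"dz":5,"turn":0}
    - {"jaw":1,"dx":-35,"dy":9,"dz":60,"turn":0}
    - {"jaw":1,"dx":-60,"dy":-20,"dz":110,"turn":0}
    - {"jaw":1,"dx":-90,"dy":-70,"dz":130,"turn":0}

```text
clock: 8.52
ee_pos: [0.481, 0.1389, 0.1989]
tool_rot: [0.562, 0.431, -0.558, 0.432]
contact_force: [0.9, -1.1, -0.7]
opening: 0.0004
```

>>> drive_tool:
  commands:
    - {"jaw":1,"dx":0,"dy":-60,"dz":0,"turn":0}
    - {"jaw":1,"dx":0,"dy":-120,"dz":0,"turn":0}
    - {"jaw":1,"dx":0,"dy":-120,"dz":0,"turn":0}

```text
clock: 8.9
ee_pos: [0.4798, 0.0132, 0.197]
tool_rot: [0.562, 0.428, -0.562, 0.429]
contact_force: [0.6, 0.5, 0.8]
opening: 0.0
```

Run:
```python
from h import *
import cv2
s=bot.get_state();print(s['contact_force'],s['ee_pos'])
for n in("top","scene"):
    p,d=bot.snapshot(n);X=cloud(n,d);cv2.imwrite(f"pics/{n}5.png",p)
    z=X[...,2]
    for nm,c,o,y in(("round",(.51,-.18),(.6465,-.1985),-7.4),("box",(.578,.207),(.6206,.1961),-15)):
        a=np.radians(y);ex=np.array([np.cos(a),np.sin(a)])
        m=(z>.07)&(z<.095)&(np.hypot(X[...,0]-c[0],X[...,1]-c[1])<.05)
        if m.sum():
            q=X[m][:,:2];print(n,nm,m.sum(),q.mean(0).round(4),"opening",(-(q-o)@ex-.044).mean().round(4))
p=cv2.imread("pics/top5.png");cv2.imwrite("pics/t5c.png",cv2.resize(p[150:260,110:350],None,fx=3.3,fy=3.3,interpolation=cv2.INTER_CUBIC))
```

```text
[0.62475919 0.50633011 0.78985353] [0.4798102  0.01322781 0.19698394]
top round 38 [ 0.5106 -0.1775] opening 0.0935
top box 38 [0.5787 0.2082] opening -0.0004
scene round 97 [ 0.5135 -0.1835] opening 0.0898
scene box 65 [0.5812 0.2063] opening -0.0033
```

View pics/t5c.png

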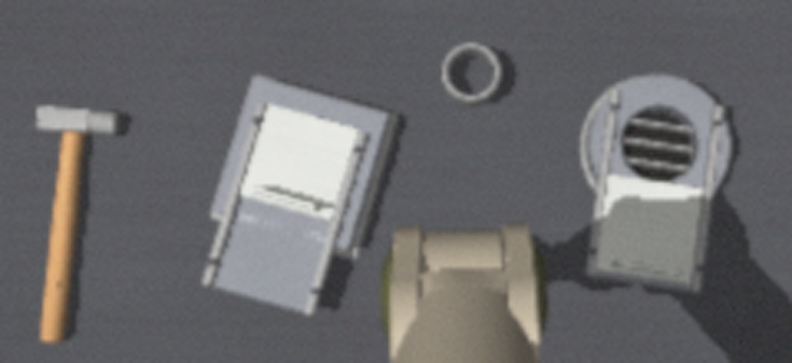

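View pics/scene5.png

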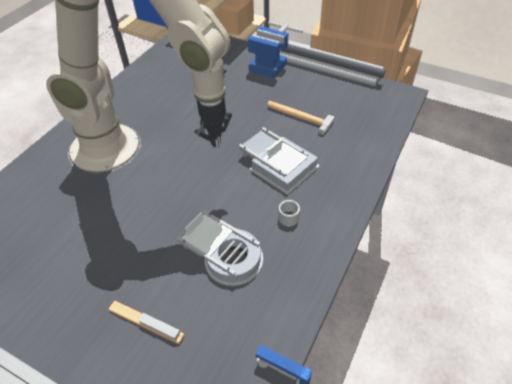

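The pictures show the round mouth fully open, at (660,143) in the top crop, and the square mouth covered by its plate at (305,155). The hammer, brush and offcut are where they started, and the arm is clear.

```bash
python3 -c "
from bench import bot
print(bot.hand_in())"
```

```text
the job is handed in; nothing more can be done
None
```

I pushed the round port's shutter open to its stop with the closed fingertips, then pushed the square port's shutter shut to its stop. The job was handed in after about 9 s; no verdict was reported.

- **Round shutter:** it met about 14 N of resistance and moved no further. The measured opening is about 94 mm from the top camera and 90 mm from the scene camera. The two disagree by about 4 mm. Both are above the 88 mm limit, and the mouth shows as a full circle. These figures use a port origin I shifted 2.6 mm after checking the plate and housing edges; with my first origin the cameras read about 91 and 87 mm.
- **Square shutter:** it met about 18 N and moved no further. The measured opening is 0 mm from the top camera and -3 mm from the scene camera.
- **Surroundings:** the hammer, brush and pipe offcut look unmoved in the last pictures. The arm was clear of everything, with the force reading near zero.

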